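# Hook the black sign panel into its frame

### The job

Pick up the black sign panel by its yellow grip and fit it into the aluminium sign frame: tilt it, slip its taped edge under the frame's overhanging lip, and lower the opposite edge until the panel lies flat on the frame's floor, keeping hold of it until it is down and then letting go. Leave the blue panel where it is.

Things in the scene. Friction and masses are not known exactly. Their poses are not given: they have to be found in the camera images.
- panel: Loose glossy black panel, 130 (x) x 100 (y) x 6 mm, about 0.2 kg, cream tape 12 mm wide along its -x edge. Origin: centre of its underside, z up. On top at its centre a fixed yellow upright grip, 40 mm along x, 18 mm along y, from 16 to 56 mm above the underside, on a black cup 60 mm across (6 to 16 mm up). Starts flat on the table, taped edge towards the robot within 30 degrees.
- tape_edge (a point): Middle of the black panel's lower taped edge: 65 mm from the panel's origin towards its -x, at the underside; axes as the panel's. It goes under the lip with the panel tilted 10 to 20 degrees, this edge lowest; flat it cannot enter. Seated, panel and frame axes agree, the panel's centre is over the frame's with 10 mm play each way, its underside on the tray floor.
- frame: Fixed aluminium tray, 166 (x) x 136 (y) mm; origin: centre of its underside, on the table, z up. Grey floor 4 mm high, 150 x 120 mm inside 8 mm walls; +x, +y, -y walls 18 mm high. The -x wall (facing the robot within 25 degrees) is 26 mm high with a lip along it: a 4 mm strip reaching 24 mm inwards, from x = -75 to -51 mm, its underside 22 mm above the table, its top 26.
- blue_panel: Loose blue panel of the same size, with the same yellow grip and cup but no tape; a bystander to be left alone. Origin: centre of its underside, z up.
Not all that is in view belongs to the job. Leave any purple look-alike of the panel alone. There is more than one size of the frame; the one meant has the size given above.

How it is judged (in metres and radians):
On the way, in this order (a step that is already met when the one before it is completed fails the run):
1. the black panel is tilted, taped edge low, with that edge under the lip (x of tape_edge in the frame of frame between -0.078 and -0.053 m and z of tape_edge in the frame of frame below 0.018 m and z of panel in the frame of frame above 0.0095 m and angle between panel's own z axis and vertical between 0.1 and 0.6 rad), for 0.1 s.
2. the panel lies flat in the frame, taped edge under the lip, while still held (x of panel in the frame of frame between -0.014 and 0.014 m and y of panel in the frame of frame between -0.014 and 0.014 m and z of panel in the frame of frame between 0.001 and 0.0095 m and angle between panel's own z axis and vertical below 0.08 rad and x of tape_edge in the frame of frame below -0.052 m and angle between the x axis of panel and the x axis of frame, either way round below 0.18 rad and contact force between the fingers and panel above 0.3 N), for 0.1 s.
At the end, for the whole second after the job is handed in: The black panel lies at rest on the frame's floor: underside within 4 mm of the floor, tilted less than 0.06 rad, centred on the frame within 14 mm in x and y, aligned with it within 10 degrees, taped edge under the lip, nothing held; the blue panel is within 30 mm of where it began (x of panel in the frame of frame between -0.014 and 0.014 m and y of panel in the frame of frame between -0.014 and 0.014 m and z of panel in the frame of frame between 0.001 and 0.008 m and angle between panel's own z axis and vertical below 0.06 rad and x of tape_edge in the frame of frame below -0.052 m and angle between the x axis of panel and the x axis of frame, either way round below 0.18 rad and linear speed of panel below 0.02 m/s and angular speed of panel below 0.1 rad/s and distance of blue_panel from where it was at the start of the episode below 0.03 m); the robot touches nothing.
It fails at once if the blue panel is moved by more than 30 mm (distance of blue_panel from where it was at the start of the episode above 0.03 m).
It also fails if it takes over 40 s, if anything falls off the work surface, if the arm or the gripper's body presses on something with over 40 N, if the wrist force passes 120 N, or if a joint passes its speed limit or range.

### The arm

A 6-joint arm with a two-finger parallel gripper is mounted at the origin on the work surface. World frame = base frame: x ahead of the robot, y to its left, z up, the work surface at z = 0. Lengths are in mm, angles in degrees, forces in N, time in s.
With the tool pointing down it reaches from about 350 to 850 mm from the base axis. Payload 8.1 kg.
Tool frame: the origin (TCP) lies at the very end of the fingers, on their centre line; the grasp point (between the pads) lies 19 mm behind it; z points along the fingers, y is the line along which they close (so a half turn about z gives the same grasp; the last joint's range is limited). The gripper opens to 85 mm and grips with 20 to 120 N. Pads are 22 mm wide; open, the fingers measure 114 mm over their backs; the gripper's body (76 mm by 85 mm) begins 54 mm behind the grasp point. The pads swing forward as they close: fully open they stand 13 mm farther back than shut.
Start: joints at [68.102, 7.471, 85.268, -0, 87.261, -4.893], TCP at [175.455, 573.778, 231.292] pointing down, gripper open.
Joint ranges: [-169.43, 169.43], [-51.17, 129.36], [1.28, 143.12], [-76.62, 256.62], [0, 156.53], [-152.29, 152.29]. Speed limits (degrees/s): [136.94, 136.94, 159.86, 180, 180, 180].

### API

Orientations are given as [roll, pitch, yaw] about the fixed x, y, z axes, in that order (R = Rz(yaw) Ry(pitch) Rx(roll)).
In Python, from bench import * gives the robot as it stands.
- The arm moves only by the tool play_rows, never from a script. Its argument "increments" is a list of rows, each a list of 3 entries, a list of its own where there are three numbers: the gripper's target within -1 to 1 (fully open at 1, half-way at 0, shut at -1), then the shift along the tool's x, y, z in mm, then the turn about the tool's z in rad. A call has 1 to 12 rows; each row shifts and turns the commanded pose from where the row before left it, along the tool's axes as they then stand; what a row does not reach is not made up. A row lasts 1/12 s, in which the tool goes at most 41.7 mm and 7.16 degrees, less where a joint would pass 70% of its speed; a pose out of reach is approached as far as the arm can. A call is refused whole if a number of a shift passes 41.7 or a number of a turn 0.125, either way. A call with a gripper value outside its range is refused whole. The fingers move at their own pace and stop on an object; "force" is the grip in N (left out, the last holds). Time passes only in rows, so rows that do not move let the fingers close. It gives the time, the measured TCP pose, the force, the opening and the grip force at its end, in the units of the state.
- sense(): the state, without advancing time (a new reading comes with each control period).
- snapshot(name): name is "side" or "top"; returns a dict with "color" (420x560x3 uint8, red, green, blue), "intrinsics" (3x3 intrinsics, pixels), "world_from_camera" (4x4, takes a point from camera to world coordinates). Camera axes: x right, y down, z forward; pixel columns grow to the right and rows downward; lengths in mm; the calibration is good to about 2 mm. A picture is of the moment at which its call begins. There is no depth.
- hand_in(): hands the job in; it is judged then, once.
Trained networks look in a picture, given as the dict that the camera call returned (one of the last four; its "shot" number tells which), for a name from the list of things; names that differ only in an ending like _2 or _b are one class to them, and where a whole thing is asked for, a point or a joint stands for the part that bears it (a point fixed in the world has none). Each returns a list of dicts, best first, with "p" (0 to 1); they miss things now and then, are a little off and sometimes report something else, mostly with a low value. They report only what shows in the picture. A call takes as long as a camera call. They do not tell look-alikes from the thing itself.
- find_in(query, picture): "xyz" ([x, y, z] in mm, in the coordinates of the camera as it stood for that picture, good to about 4 mm: the middle of the surface that is visible of it).
- regions_of(query, picture): "mask" (420x560 bool, what is visible of it).
- pinpoint(query, picture): "xyz" ([x, y, z] in mm, in the coordinates of the camera as it stood for that picture, good to about 4 mm: a listed point, or the origin of a listed thing).
The state is a dict: "time": time; "joint_pos": joint angles; "qd": joint speeds; "joint_efforts": joint torques, N m; "tool_pos": TCP position; "tcp_rot": TCP orientation; "ft_force": force on the tool from outside, world axes, zero at the start; "wrist_torque": the same for the moment, N m; "finger_gap": finger opening in mm; "grip_force": force on a finger pad.
Only numpy, scipy, OpenCV 4.12 (cv2) and the standard library are available. Lean on these libraries where they do the work, as an engineer would, in place of code of your own. Each camera call takes 0.05 s, during which the arm holds its last target. There are 200 camera calls.

## Working session

There is one attempt and no reset: what is moved stays moved. The work goes in short steps, Python scripts to look and compute and a tool call to move; the robot and the scene stay as the last step left them, time stands still between calls to the robot, and variables do not carry over. Pictures are saved under pics/ and viewed, at most 12 in all, crops included, and the job is handed in when it is done.

Besides the shell and the picture viewer there is one more tool, called after "Call:" as name(argument=value, ...) on one line, values as JSON. play_rows: Moves the arm, as the interface text tells. Its arguments: {"type":"object","properties":{"increments":{"type":"array","items":{"type":"array"}},"force":{"type":"number"}},"required":["increments"]}

```bash
mkdir -p pics
cat > h.py <<'E'
from bench import *
import numpy as np, cv2
def w(p,s): return (s["world_from_camera"]@np.r_[p,1])[:3]
def save(s,n): cv2.imwrite(f"pics/{n}.png",s["color"][:,:,::-1])
def proj(P,s):
    c=np.linalg.inv(s["world_from_camera"])@np.r_[P,1]; u=s["intrinsics"]@c[:3]; return u[:2]/u[2]
def onplane(uv,z,s):
    T=s["world_from_camera"]; d=T[:3,:3]@np.linalg.solve(s["intrinsics"],np.r_[uv,1]); o=T[:3,3]
    return o+d*(z-o[2])/d[2]
E
python3 - <<'E'
from h import *
np.set_printoptions(precision=1,suppress=True)
for n in ("top","side"):
    s=snapshot(n); save(s,n+"0"); print(n,s["world_from_camera"][:3,3])
    for q in ("panel","tape_edge","frame","blue_panel"):
        for d in pinpoint(q,s): P=w(d["xyz"],s); print(q,round(d["p"],2),P,proj(P,s))
E
```

```text
top [392.9  87.4 968.3]
panel 0.64 [ 315.5 -133.7    4.4] [370.9 277.2]
panel 0.58 [ 491.7 -258.8    3.6] [422.2 204.8]
tape_edge 0.9 [357.9 -89.5  -0. ] [352.1 259.1]
tape_edge 0.73 [ 428.3 -252.5    0.6] [419.5 230.9]
frame 0.85 [486.  275.9   2.2] [202.3 204.3]
frame 0.64 [ 492.2 -259.8    1.8] [422.3 204.6]
blue_panel 0.79 [554.6   9.7  -0.8] [311.6 178. ]
side [ 272.6 -663.6  941.4]
panel 0.94 [ 494.4 -262.4   -2.1] [336.9 354.3]
panel 0.62 [ 316.  -137.8    0.2] [244.6 314.6]
panel 0.47 [ 427.4 -250.     0.2] [304.7 353.5]
tape_edge 0.98 [360.5 -90.3   1.9] [260.9 293.1]
tape_edge 0.74 [ 428.3 -252.8    2.4] [305.4 354.2]
frame 0.94 [532.6 475.8   3.5] [286.5 129.3]
frame 0.93 [486.1 276.3  -1.8] [284.1 177. ]
blue_panel 0.94 [555.2   9.5  -3.5] [331.8 248.7]
```

```bash
python3 -c "
import cv2,numpy as np
a=[cv2.imread(f'pics/{n}0.png') for n in('top','side')]
"; ls pics
```

```text
side0.png
top0.png
```

View pics/top0.png

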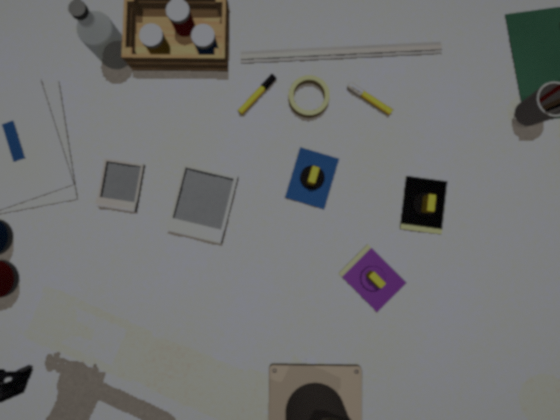

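View pics/side0.png

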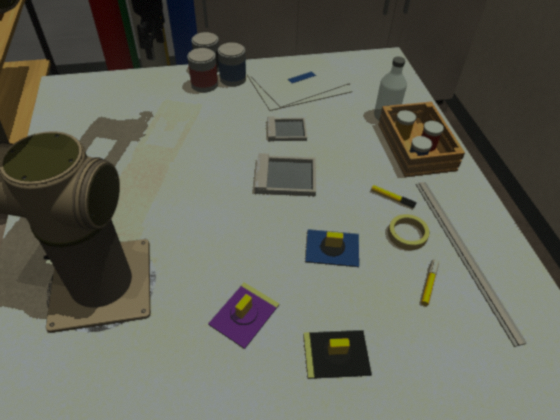

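Run:
```python
from h import *
np.set_printoptions(precision=1,suppress=True)
for n in ("top","side"):
    s=snapshot(n)
    for q,z in (("panel",6),("frame",18)):
        for d in regions_of(q,s):
            m=d["mask"].astype(np.uint8)
            c=max(cv2.findContours(m,0,1)[0],key=cv2.contourArea)[:,0,:]
            P=np.float32([onplane(p,z,s)[:2] for p in c.astype(float)])
            r=cv2.minAreaRect(P); print(n,q,round(d["p"],2),np.array(r[0]),np.array(r[1]),round(r[2],1))
    # floor of the frame: grey inside; yellow grip by colour
    hsv=cv2.cvtColor(s["color"],cv2.COLOR_RGB2HSV)
    np.save(n+".npy",s["color"])
    g=proj([493,-261,40],s); f=proj([486,276,10],s)
    for nm,(u,v) in (("g",g),("f",f)):
        u,v=int(u),int(v); k=50
        cv2.imwrite(f"{n}_{nm}.png",cv2.resize(s["color"][max(v-k,0):v+k,u-k:u+k,::-1],(400,400),interpolation=3)); print(nm,u-k,v-k)
a=[cv2.imread(f"{x}.png") for x in ("top_f","side_f")]
cv2.imwrite("pics/f.png",cv2.hconcat(a))
```

```text
top panel 0.98 [ 313.6 -135.8] [133.3  99.8] 44.5
top panel 0.68 [ 491.4 -261.6] [104.9 132.4] 84.0
top frame 0.89 [487.5 272.2] [139.7 166.1] 76.7
top frame 0.73 [530.3 472.6] [103.9 119.2] 82.4
g 378 152
f 151 154
side panel 0.84 [ 315.7 -137.2] [134.1 102. ] 44.6
side panel 0.57 [ 491.4 -261.7] [104.  130.8] 82.8
side frame 0.94 [528.1 465.8] [115.2 121.3] 80.9
g 288 294
f 234 124
```

View pics/f.png

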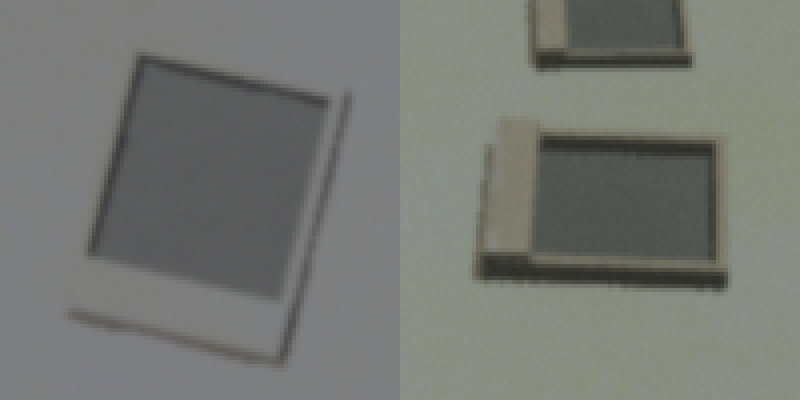

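```bash
cat >> h.py <<'E'
from scipy.spatial.transform import Rotation as R
def plan(x,y,z,yaw=None,per=36):
    """world target -> tool-axis shift, tool-z turn; yaw = world yaw of tool x (mod 180)"""
    s=sense(); r=R.from_euler("xyz",s["tcp_rot"],degrees=True)
    d=np.array([x,y,z])-s["tool_pos"]; t=r.inv().apply(d)
    X=r.as_matrix()[:,0]; cur=np.degrees(np.arctan2(X[1],X[0]))
    turn=0 if yaw is None else -((yaw-cur+90)%180-90)
    print("t",round(s["time"],2),"pos",np.round(s["tool_pos"],1),"rot",np.round(s["tcp_rot"],1),"F",np.round(s["ft_force"],1),"gap",round(s["finger_gap"],1),"grip",np.round(s["grip_force"],1))
    print("shift tool",np.round(t,1),"rows",round(np.linalg.norm(d)/per,1),"turn rad",round(np.radians(turn),3),"curyaw",round(cur,1))
E
python3 -c "
from h import *
plan(491.5,-261.5,150,-6.6); print(sense()['joint_pos'])"
```

```text
t 0.8 pos [175.4 573.8 231.3] rot [-180.   -0.  163.] F [ 0.4  0.2 -0.2] gap 85.5 grip 0.0
shift tool [-546.5 -706.3   81.3] rows 24.9 turn rad -0.182 curyaw 163.0
[ 6.81022575e+01  7.47093915e+00  8.52674774e+01  8.29219851e-06
  8.72631523e+01 -4.89154823e+00]
```

Call:
play_rows(increments=[[1,[-22.8,-29.4,2],0],[1,[-22.8,-29.4,2],0],[1,[-22.8,-29.4,2],0],[1,[-22.8,-29.4,2],0],[1,[-22.8,-29.4,2],0],[1,[-22.8,-29.4,2],0],[1,[-22.8,-29.4,2],0],[1,[-22.8,-29.4,2],0],[1,[-22.8,-29.4,2],0],[1,[-22.8,-29.4,2],0],[1,[-22.8,-29.4,2],0],[1,[-22.8,-29.4,2],0]], force=20)

```text
time: 1.8
tool_pos: [334.2, 154.8, 207.5]
tcp_rot: [180.0, 0.1, 163.0]
ft_force: [0.7, 0.5, -0.0]
finger_gap: 85.2
grip_force: 0.0
```

Call:
play_rows(increments=[[1,[-22.8,-29.4,3],0],[1,[-22.8,-29.4,3],0],[1,[-22.8,-29.4,3],0],[1,[-22.8,-29.4,3],0],[1,[-22.8,-29.4,3],0],[1,[-22.8,-29.4,3],0],[1,[-22.8,-29.4,3],0],[1,[-22.8,-29.4,3],0],[1,[-22.8,-29.4,3],0],[1,[-22.8,-29.4,3],0],[1,[-22,-29.4,3],-0.09],[1,[0,0,0],-0.09]])

```text
time: 2.8
tool_pos: [478.9, -231.3, 172.8]
tcp_rot: [-179.9, -0.1, 173.3]
ft_force: [0.1, -0.6, -0.4]
finger_gap: 85.3
grip_force: 0.0
```

```bash
python3 -c "
from h import *
np.set_printoptions(precision=1,suppress=True)
for n in ('top','side'):
    s=snapshot(n); save(s,n+'1')
    for q in ('panel','tape_edge'):
        for d in pinpoint(q,s): print(n,q,round(d['p'],2),w(d['xyz'],s))
    for d in regions_of('frame',s):
        c=max(cv2.findContours(d['mask'].astype(np.uint8),0,1)[0],key=cv2.contourArea)[:,0,:]
        r=cv2.minAreaRect(np.float32([onplane(p,18,s)[:2] for p in c.astype(float)])); print(n,r)
    h=cv2.cvtColor(s['color'],cv2.COLOR_RGB2HSV); m=cv2.inRange(h,(24,150,80),(34,255,255))
    nn,l,st,ce=cv2.connectedComponentsWithStats(m)
    for i in range(1,nn):
        if st[i,4]>40: print(n,'yellow',st[i],onplane(ce[i],50,s))
plan(491.5,-261.5,60,-6.6)"
```

```text
top panel 0.94 [ 488.4 -260.8    1. ]
top panel 0.74 [ 316.  -135.     2.1]
top tape_edge 0.92 [ 427.  -252.3   -2.4]
top tape_edge 0.77 [359.9 -86.1  -0.1]
top ((487.87884521484375, 272.7427978515625), (140.6560821533203, 167.67388916015625), 76.84480285644531)
top ((528.801025390625, 471.6905822753906), (103.01216888427734, 118.38036346435547), 81.19136047363281)
top yellow [240  86  25  28 154] [732.  154.9  50. ]
top yellow [362  93  29  21 146] [ 726.2 -136.7   50. ]
top yellow [308 167  11  17 130] [553.3  10.8  50. ]
top yellow [426 202   9  10  72] [ 482.5 -260.7   50. ]
top yellow [369 272  13  13  87] [ 317.4 -131.3   50. ]
side panel 0.68 [ 492.5 -262.4   -1.3]
side panel 0.62 [ 315.  -137.1    1.8]
side tape_edge 0.93 [ 429.4 -250.1    0.7]
side tape_edge 0.7 [363.1 -88.8  -0.1]
side ((474.5680236816406, 236.53359985351562), (92.59677124023438, 156.52740478515625), 78.63731384277344)
side yellow [422 273  13  32 217] [ 721.4 -170.    50. ]
side yellow [237 295  14  14  87] [ 318.2 -132.6   50. ]
side yellow [329 338  21  16 258] [ 491.4 -264.3   50. ]
t 3.2 pos [ 478.5 -225.1  174.9] rot [-180.     0.1  173.3] F [0.5 0.9 0.1] gap 85.4 grip 0.0
shift tool [-17.  -34.6 114.9] rows 3.4 turn rad -0.002 curyaw 173.3
```

Call:
play_rows(increments=[[1,[-5.6,-12,30],0],[1,[-5.6,-12,30],0],[1,[-5.6,-12,25],0],[1,[0,0,20],0],[1,[0,0,16],0],[1,[0,0,16],0],[1,[0,0,14],0],[1,[0,0,0],0],[1,[0,0,0],0]])

```text
time: 3.95
tool_pos: [490.4, -262.8, 23.0]
tcp_rot: [180.0, -0.1, 173.3]
ft_force: [0.9, -0.2, -0.2]
finger_gap: 85.3
grip_force: 0.0
```

```bash
python3 -c "
from h import *
plan(491.3,-261.8,24,-6.6)
s=snapshot('side'); u,v=proj([491,-261,40],s).astype(int)
cv2.imwrite('pics/g1.png',cv2.resize(s['color'][v-60:v+60,u-80:u+80,::-1],(640,480),interpolation=3))"
```

```text
t 3.95 pos [ 490.4 -262.8   23. ] rot [ 1.800e+02 -1.000e-01  1.733e+02] F [ 0.9 -0.2 -0.2] gap 85.3 grip 0.0
shift tool [-0.7  1.1 -1. ] rows 0.0 turn rad -0.001 curyaw 173.3
```

View pics/g1.png

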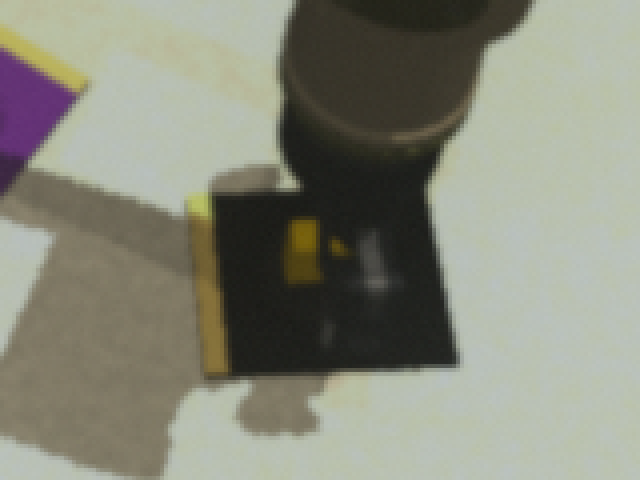

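Call:
play_rows(increments=[[-1,[0,0,0],0],[-1,[0,0,0],0],[-1,[0,0,0],0],[-1,[0,0,0],0],[-1,[0,0,0],0],[-1,[0,0,0],0],[-1,[0,0,0],0],[-1,[0,0,0],0],[-1,[0,0,0],0],[-1,[0,0,0],0]], force=30)

```text
time: 4.83
tool_pos: [491.2, -263.8, 23.7]
tcp_rot: [-180.0, 0.0, 173.3]
ft_force: [-1.3, 0.9, 6.2]
finger_gap: 17.1
grip_force: 30.8
```

Call:
play_rows(increments=[[-1,[0,0,-10],0],[-1,[0,0,-20],0],[-1,[0,0,-30],0],[-1,[0,0,-35],0],[-1,[0,0,-30],0],[-1,[0,0,0],0]])

```text
time: 5.33
tool_pos: [494.2, -266.0, 156.3]
tcp_rot: [-179.7, 0.6, 173.3]
ft_force: [-0.1, -1.2, -0.3]
finger_gap: 17.9
grip_force: 30.0
```

```bash
python3 -c "
from h import *
plan(358.5,303.4,110,-13.2,34)
s=snapshot('side'); 
cv2.imwrite('pics/lift.png',s['color'][:,:,::-1])"
```

```text
t 5.33 pos [ 494.2 -266.   156.3] rot [-179.7    0.6  173.3] F [-0.1 -1.2 -0.3] gap 17.9 grip 30.0
shift tool [201.5 549.9  41.6] rows 17.3 turn rad 0.114 curyaw 173.3
```

View pics/lift.png

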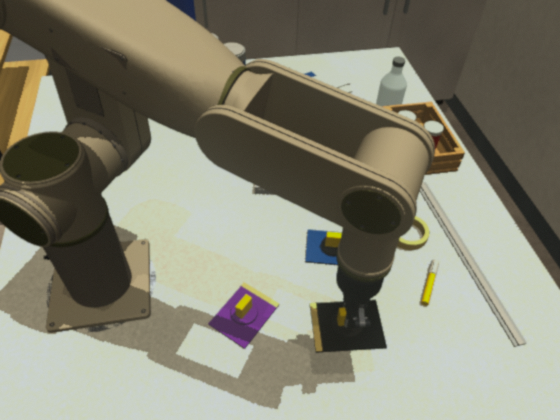

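Call:
play_rows(increments=[[-1,[6,16,0],0],[-1,[12,33,0],0],[-1,[12,33,0],0],[-1,[12,33,0],0],[-1,[12,33,0],0],[-1,[12,33,0],0],[-1,[12,33,0],0],[-1,[12,33,0],0],[-1,[12,33,0],0],[-1,[12,33,0],0],[-1,[12,33,0],0],[-1,[12,33,0],0]])

```text
time: 6.38
tool_pos: [396.2, 130.0, 146.9]
tcp_rot: [-180.0, -0.1, 173.3]
ft_force: [0.4, 0.5, -2.3]
finger_gap: 17.6
grip_force: 30.0
```

Call:
play_rows(increments=[[-1,[12,33,0],0],[-1,[12,33,0],0],[-1,[12,33,10],0],[-1,[12,33,10],0],[-1,[10,25,10],0],[-1,[5,10,10],0.057],[-1,[0,0,0],0.057],[-1,[0,0,0],0],[-1,[0,0,0],0]])

```text
time: 7.13
tool_pos: [354.0, 301.4, 107.1]
tcp_rot: [-179.9, -0.1, 166.9]
ft_force: [0.7, 0.5, -1.9]
finger_gap: 17.5
grip_force: 30.1
```

```bash
python3 -c "
from h import *
np.set_printoptions(precision=1,suppress=True)
plan(358.5,303.4,56,-13.2,34)
for n in ('top','side'):
    s=snapshot(n); save(s,n+'2')
    for q in ('panel','tape_edge','frame'):
        for d in pinpoint(q,s): print(n,q,round(d['p'],2),w(d['xyz'],s))
a=[cv2.imread(f'pics/{n}2.png') for n in ('top','side')]
cv2.imwrite('pics/c2.png',cv2.hconcat([cv2.resize(a[0][120:380,100:360],(400,400)),cv2.resize(a[1][60:320,150:410],(400,400))]))"
```

```text
t 7.13 pos [354.  301.4 107.1] rot [-179.9   -0.1  166.9] F [ 0.7  0.5 -1.9] gap 17.5 grip 30.1
shift tool [-4.   3.  51.1] rows 1.5 turn rad 0.002 curyaw 166.9
top panel 0.67 [ 313.7 -135.5    4.1]
top panel 0.59 [354.6 301.3  85.7]
top tape_edge 0.92 [288.8 318.9  85.2]
top tape_edge 0.67 [357.8 -90.2   0.3]
top frame 0.95 [483.2 275.    2.6]
top frame 0.8 [528.7 475.6  -2.4]
side panel 0.83 [360.2 300.7  84.7]
side panel 0.57 [ 315.9 -139.2    0.7]
side tape_edge 0.68 [363.  -88.6  -0.1]
side tape_edge 0.57 [293.6 317.6  86.9]
side frame 0.72 [532.1 476.5   7.2]
side frame 0.69 [488.9 276.    3. ]
```

View pics/c2.png

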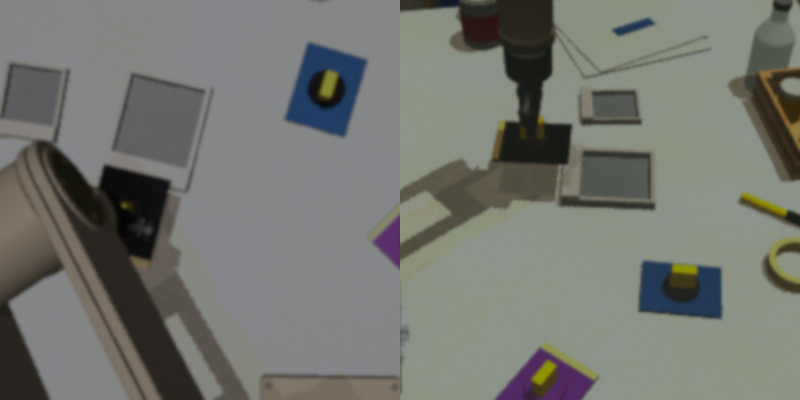

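Call:
play_rows(increments=[[-1,[-4,3,20],0],[-1,[0,0,20],0],[-1,[0,0,10],0],[-1,[0,0,4],0],[-1,[0,0,2],0],[-1,[0,0,2],0],[-1,[0,0,2],0],[-1,[0,0,2],0],[-1,[0,0,2],0],[-1,[0,0,2],0],[-1,[0,0,0],0]], force=20)

```text
time: 8.45
tool_pos: [358.1, 305.1, 44.1]
tcp_rot: [180.0, -0.2, 166.8]
ft_force: [-17.4, -0.3, 17.8]
finger_gap: 17.6
grip_force: 34.1
```

```bash
python3 -c "
from h import *
np.set_printoptions(precision=1,suppress=True)
plan(358.5,303.4,40,-13.2,34)
for n in ('top','side'):
    s=snapshot(n); save(s,n+'3')
    for q in ('panel','tape_edge','frame'):
        for d in pinpoint(q,s): print(n,q,round(d['p'],2),w(d['xyz'],s))
a=[cv2.imread(f'pics/{n}3.png') for n in ('top','side')]
cv2.imwrite('pics/c3.png',cv2.hconcat([cv2.resize(a[0][190:320,140:270],(400,400)),cv2.resize(a[1][110:240,190:320],(400,400))]))"
```

```text
t 8.45 pos [358.1 305.1  44.1] rot [180.   -0.2 166.8] F [-17.4  -0.3  17.8] gap 17.6 grip 34.1
shift tool [-0.8 -1.6  4.1] rows 0.1 turn rad -0.0 curyaw 166.8
top panel 0.82 [ 312.  -132.9    0.8]
top panel 0.74 [483.9 276.2  -0.4]
top panel 0.59 [360.3 306.5  21.1]
top tape_edge 0.92 [297.3 321.2  14. ]
top tape_edge 0.7 [361.8 -89.    2.1]
top frame 0.96 [529.2 478.7  -0. ]
top frame 0.93 [483.9 273.2   1.4]
side panel 0.8 [361.8 299.5  19.1]
side panel 0.61 [ 318.8 -139.1   -0.9]
side tape_edge 0.84 [299.7 323.1  15.2]
side tape_edge 0.74 [359.6 -88.9   0.4]
side tape_edge 0.69 [491.2 278.   -0. ]
side frame 0.94 [532.2 474.9   6.5]
side frame 0.75 [488.  275.5  -0.1]
```

View pics/c3.png

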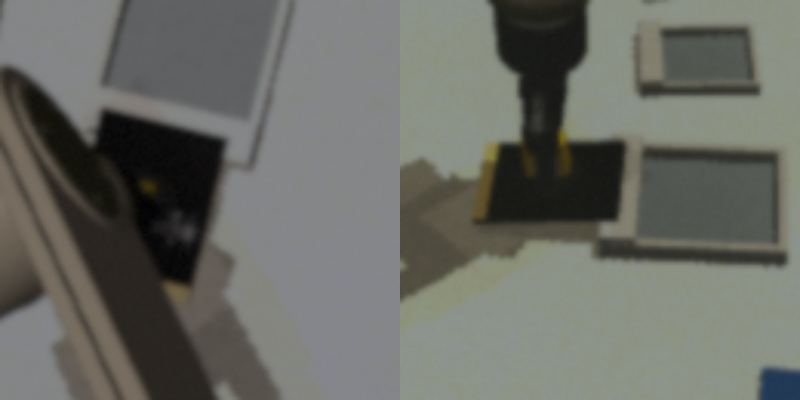

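Call:
play_rows(increments=[[-1,[3,0,0],0],[-1,[2,0,1],0],[-1,[2,0,1],0],[-1,[2,0,1],0],[-1,[1,0,1],0],[-1,[1,0,1],0],[-1,[0,0,0],0]])

```text
time: 9.43
tool_pos: [348.9, 306.9, 37.4]
tcp_rot: [180.0, 0.0, 166.8]
ft_force: [2.7, 1.9, 3.5]
finger_gap: 17.9
grip_force: 32.7
```

```bash
python3 -c "
from h import *
np.set_printoptions(precision=1,suppress=True)
plan(358.5,303.4,40,-13.2,34)
for n in ('top','side'):
    s=snapshot(n); save(s,n+'4')
    for q in ('panel','tape_edge'):
        for d in pinpoint(q,s): 
            P=w(d['xyz'],s)
            if P[1]>0: print(n,q,round(d['p'],2),P)
"
```

```text
t 9.43 pos [348.9 306.9  37.4] rot [180.    0.  166.8] F [2.7 1.9 3.5] gap 17.9 grip 32.7
shift tool [-10.2  -1.2  -2.6] rows 0.3 turn rad -0.0 curyaw 166.8
top panel 0.72 [355.1 308.4  17.3]
top tape_edge 0.9 [293.2 322.3  -0.2]
side tape_edge 0.63 [296.2 323.2   4.4]
```

Call:
play_rows(increments=[[-1,[0,0,-10],0],[-1,[0,0,-20],0],[-1,[0,0,-20],0],[-1,[-5,0,-12],0],[-1,[-20,0,0],0],[-1,[-26,0,0],0],[-1,[-26,0,0],0],[-1,[-26,0,0],0],[-1,[-26,0,0],0],[-1,[-16,0,0],0],[-1,[-5,0,0],0],[-1,[0,0,0],0]], force=30)

```text
time: 10.73
tool_pos: [495.1, 271.2, 98.6]
tcp_rot: [-179.9, -0.1, 166.7]
ft_force: [0.4, 0.8, -1.2]
finger_gap: 17.8
grip_force: 31.8
```

```bash
cat >> h.py <<'E'
F=np.array([487,274.5]); YF=-13.2
def tofr(P):
    c,s_=np.cos(np.radians(YF)),np.sin(np.radians(YF)); d=P[:2]-F
    return np.array([c*d[0]+s_*d[1],-s_*d[0]+c*d[1],P[2]])
def chk(tag=None):
    np.set_printoptions(precision=1,suppress=True)
    print("tcp in frame",tofr(sense()["tool_pos"]),"t",sense()["time"],"F",sense()["ft_force"])
    for n in ("top","side"):
        s=snapshot(n)
        if tag: save(s,n+tag)
        for q in ("panel","tape_edge","frame"):
            for d in pinpoint(q,s):
                P=w(d["xyz"],s)
                if 150<P[1]<380: print(n,q,round(d["p"],2),"frame coords",tofr(P))
E
python3 -c "
from h import *
plan(496.7,272.2,44.5,-13.2); chk('5')
a=[cv2.imread(f'pics/{n}5.png') for n in ('top','side')]
cv2.imwrite('pics/c5.png',cv2.hconcat([cv2.resize(a[0][140:270,140:270],(400,400)),cv2.resize(a[1][90:220,220:350],(400,400))]))"
```

```text
t 10.73 pos [495.1 271.2  98.6] rot [-1.799e+02 -1.000e-01  1.667e+02] F [ 0.4  0.8 -1.2] gap 17.8 grip 31.8
shift tool [-1.4  1.4 54.1] rows 1.5 turn rad -0.002 curyaw 166.7
tcp in frame [ 8.6 -1.3 98.6] t 10.7333 F [ 0.4  0.8 -1.2]
top tape_edge 0.56 frame coords [-50.3   3.6  62. ]
top frame 0.73 frame coords [-48.7  -0.1  62.5]
side panel 0.69 frame coords [13.7 -1.9 74.8]
side tape_edge 0.58 frame coords [-47.8   4.1  65. ]
side frame 0.91 frame coords [-1.2  1.1  0.7]
```

View pics/c5.png

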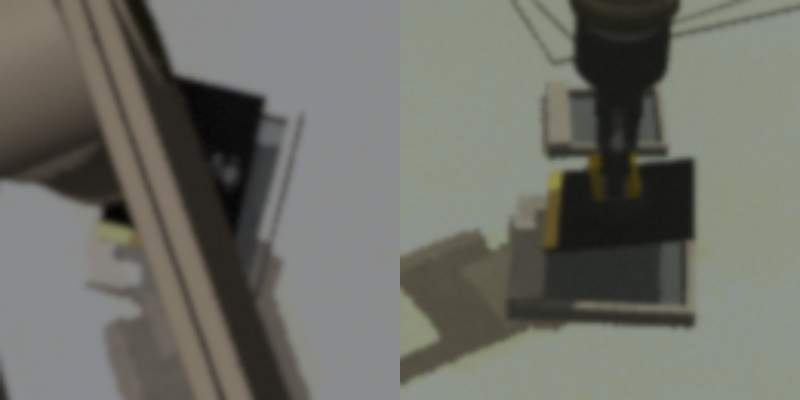

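Call:
play_rows(increments=[[-1,[-5,1,10],0],[-1,[-4,0,15],0],[-1,[0,0,12],0],[-1,[0,0,8],0],[-1,[0,0,5],0],[-1,[0,0,4],0],[-1,[0,0,0],0],[-1,[0,0,0],0]])

```text
time: 11.8
tool_pos: [503.8, 271.2, 45.4]
tcp_rot: [180.0, -0.0, 166.8]
ft_force: [0.7, 0.2, -0.0]
finger_gap: 17.6
grip_force: 31.8
```

```bash
python3 -c "
from h import *
chk('6')"
```

```text
tcp in frame [17.1  0.6 45.4] t 11.8 F [ 0.7  0.2 -0. ]
top panel 0.69 frame coords [23.4  0.8 26.7]
top tape_edge 0.56 frame coords [-41.9   5.    9.2]
side panel 0.78 frame coords [29.8 -1.2 20. ]
side tape_edge 0.94 frame coords [-39.1   1.9  14.4]
side frame 0.63 frame coords [ 0.7  0.7 -3.6]
```

Call:
play_rows(increments=[[-1,[0,0,3],0],[-1,[4,0,0],0],[-1,[5,0,0],0],[-1,[5,0,0],0],[-1,[5,0,0],0],[-1,[4,0,0],0],[-1,[3,0,0],0],[-1,[0,0,0],0],[-1,[0,0,0],0]])

```text
time: 12.95
tool_pos: [478.4, 277.2, 42.4]
tcp_rot: [180.0, 0.0, 166.8]
ft_force: [0.6, 0.0, -1.4]
finger_gap: 17.6
grip_force: 31.8
```

```bash
python3 -c "
from h import *
chk('7')
a=[cv2.imread(f'pics/{n}7.png') for n in ('top','side')]
cv2.imwrite('pics/c7.png',cv2.hconcat([cv2.resize(a[0][160:260,150:250],(400,400)),cv2.resize(a[1][120:220,220:320],(400,400))]))"
```

```text
tcp in frame [-9.   0.7 42.4] t 12.95 F [ 0.6  0.  -1.4]
top panel 0.72 frame coords [-5.2  3.9 23.7]
side panel 0.74 frame coords [ 1.6 -2.2 18.1]
side tape_edge 0.81 frame coords [-63.6   2.7   7.8]
side frame 0.7 frame coords [-1.   1.6  1.7]
```

View pics/c7.png

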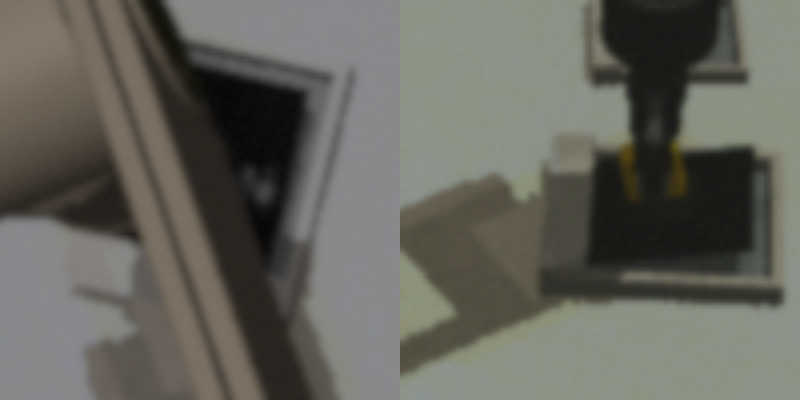

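Call:
play_rows(increments=[[-1,[0,0,2],0],[-1,[-1,0,1.5],0],[-1,[-1,0,1.5],0],[-1,[-1,0,1.5],0],[-1,[-1,0,1.5],0],[-1,[-1,0,1.5],0],[-1,[-1,0,1],0],[-1,[-1,0,1],0],[-1,[-1,0,1],0],[-1,[-1,0,1],0],[0,[0,0,0],0]], force=20)

```text
time: 14.27
tool_pos: [487.1, 274.9, 28.2]
tcp_rot: [-180.0, -0.0, 166.8]
ft_force: [0.4, -0.9, -0.4]
finger_gap: 28.3
grip_force: 0.0
```

That last row had the gripper value 0 by mistake, so the grip opened just before the panel was confirmed flat. I'll look before regripping.

```bash
python3 -c "
from h import *
chk('8')
a=[cv2.imread(f'pics/{n}8.png') for n in ('top','side')]
cv2.imwrite('pics/c8.png',cv2.hconcat([cv2.resize(a[0][160:260,150:250],(400,400)),cv2.resize(a[1][120:220,220:320],(400,400))]))"
```

```text
tcp in frame [ 0.   0.4 28.2] t 14.2667 F [ 0.4 -0.9 -0.4]
top panel 0.96 frame coords [-2.8  5.5  8.1]
top tape_edge 0.79 frame coords [-66.7   3.2   3. ]
side panel 0.84 frame coords [5.4 0.4 3. ]
side tape_edge 0.64 frame coords [-65.3   3.7   4.6]
side frame 0.64 frame coords [ 1.3  1.5 -1.3]
```

View pics/c8.png

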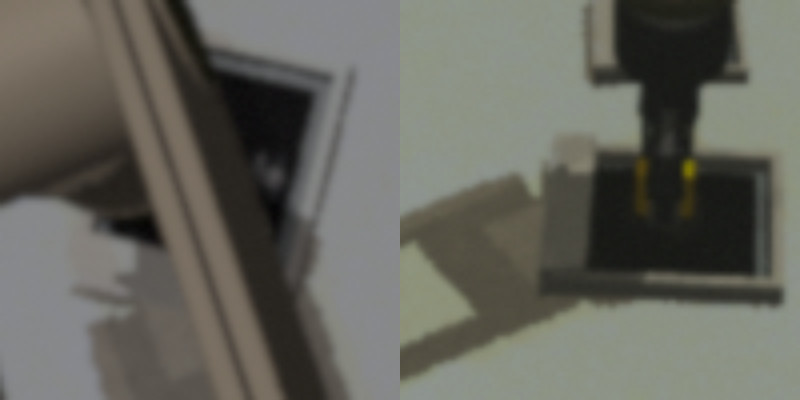

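The panel is lying flat in the tray with its taped edge under the lip. I can't tell if it was flat while still held, so I'll grip it again where it lies and hold, then release properly.

Call:
play_rows(increments=[[-1,[0,0,0],0],[-1,[0,0,0],0],[-1,[0,0,0],0],[-1,[0,0,0],0],[-1,[0,0,0.5],0],[-1,[0,0,0.5],0],[-1,[0,0,0],0],[-1,[0,0,0],0],[-1,[0,0,0],0],[-1,[0,0,0],0]], force=20)

```text
time: 15.5
tool_pos: [487.3, 275.1, 28.9]
tcp_rot: [180.0, 0.0, 166.8]
ft_force: [-5.9, -1.7, 9.4]
finger_gap: 17.8
grip_force: 23.5
```

```bash
python3 -c "
from h import *
chk()"
```

```text
tcp in frame [ 0.2  0.6 28.9] t 15.5 F [-5.9 -1.7  9.4]
top panel 0.9 frame coords [-2.8  3.   6.8]
top tape_edge 0.94 frame coords [-67.4   1.9   4.9]
top frame 0.25 frame coords [-1.8  2.8  5. ]
side panel 0.58 frame coords [ 4.8 -2.8  2. ]
side tape_edge 0.75 frame coords [-63.8   4.    1.4]
side frame 0.61 frame coords [-2.3  4.7 -0.7]
```

Held at 23.5 N with the panel flat and pressed on the floor. Now I'll open fully and retreat.

Call:
play_rows(increments=[[1,[0,0,0],0],[1,[0,0,0],0],[1,[0,0,0],0],[1,[0,0,0],0],[1,[0,0,0],0],[1,[0,0,0],0],[1,[0,0,-10],0],[1,[0,0,-20],0],[1,[0,0,-35],0],[1,[0,0,-35],0],[1,[0,0,-35],0],[1,[0,0,-20],0]])

```text
time: 16.9
tool_pos: [488.7, 275.7, 188.5]
tcp_rot: [179.8, 0.3, 166.8]
ft_force: [-0.5, 0.1, 0.8]
finger_gap: 85.5
grip_force: 0.0
```

Call:
play_rows(increments=[[1,[20,0,0],0],[1,[35,0,0],0],[1,[35,0,0],0],[1,[20,0,0],0],[1,[0,0,0],0],[1,[0,0,0],0]])

```text
time: 17.4
tool_pos: [379.7, 300.6, 183.8]
tcp_rot: [179.9, 0.1, 166.9]
ft_force: [1.4, -0.1, 0.1]
finger_gap: 85.4
grip_force: 0.0
```

```bash
python3 -c "
from h import *
chk('9')
a=[cv2.imread(f'pics/{n}9.png') for n in ('top','side')]
cv2.imwrite('pics/c9.png',cv2.hconcat([cv2.resize(a[0][160:260,150:250],(400,400)),cv2.resize(a[1][120:220,220:320],(400,400))]))"
```

```text
tcp in frame [-110.4    0.9  183.8] t 17.4 F [ 1.4 -0.1  0.1]
top panel 0.97 frame coords [-2.6  0.2  5.8]
top tape_edge 0.94 frame coords [-66.7   1.8   2.6]
side panel 0.93 frame coords [ 1.4 -1.3  0.2]
side tape_edge 0.6 frame coords [-61.4   4.    5.7]
side frame 0.72 frame coords [1.1 0.9 0.1]
```

View pics/c9.png

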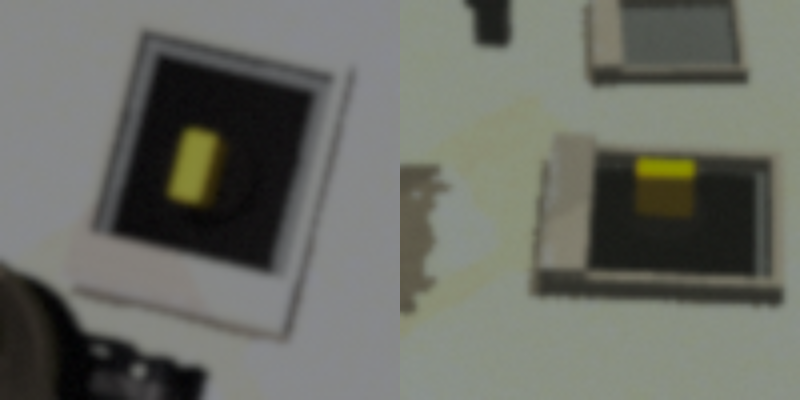

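The panel is seated flat, parallel to the frame and centred, with its taped edge under the lip. The gripper is clear.

```bash
python3 -c "
from h import *
print(hand_in())"
```

```text
the job is handed in; nothing more can be done
None
```

The black panel is seated flat in the frame with its taped edge under the lip, the arm is clear and the job is handed in at about 17.4 s; no verdict came back. While lowering, I opened the gripper one row early by mistake, so I gripped the panel again where it lay flat, held it at 23.5 N, then released.

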